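Key the honing machine and hold its sprung guard at the pointer

TASK

Get the carver's honing machine ready for the next gouge: push the yellow safety key fully home in the black socket beside the machine and let go of it, then lift the sprung guard by its black bar until the white dot on its edge is level with the red dot on the pointer arm. Finish while still holding the guard steady there, with the key left in; do not shift the pointer, and leave the mallet, the paint tin and the gouge where they are.

Things in the scene. Friction and masses are not known exactly. Their poses are not given: they have to be found in the camera images.
- key: Loose safety key, standing foot down on the bench. Yellow block head 46 (x) x 30 (y) x 40 mm high above a black foot 30 (x) x 20 (y) x 24 mm high (the lowest 4 mm is 3 mm narrower as a lead-in); 64 mm tall in all, about 90 g. Origin: centre of the foot's underside; z up the key, x along its long side. It fits the socket either way round (half a turn).
- socket_mouth (a point): Centre of the mouth of the key socket, in the flat top of a fixed black block 90 (x) x 70 (y) x 50 mm high at the machine's right side. Hole 32 (x) x 22 (y) mm, 27 mm deep, 2 mm chamfer. x: long side of the hole, the same as the machine's x; z up. Fully home, the key's yellow head rests on the block's top and the key's origin is 24 mm below this point.
- hone: The honing machine: fixed green open-topped housing 190 (x) x 180 (y) x 100 mm high with a brown wheel inside, turned by up to 0.3 rad either way. Origin: centre of its underside; x points from the robot's side to the hinge, y left, z up. The hinge lies at x = 85 mm, the socket's centre at y = -180 mm.
- guard_hinge (a point): Middle of the guard's hinge axis, 100 mm above the bench at the machine's far rim. The axis is this frame's y, level; the frame turns with the guard: shut, x points the machine's x (away from the robot's side), z up.
- guard (a joint): Angle of the guard, an aluminium plate 185 (from hinge to free edge) x 176 x 8 mm: 0 shut (level), growing as its free edge on the robot's side rises; stop at 1.3 rad. A spring and its weight push it shut all the way: about 6 N at the bar to start lifting, about 7 N at 0.8 rad; it snaps shut if released.
- guard_bar (a point): Black round grip bar of the guard, 12 mm thick, 100 mm long, parallel to the hinge (along y), carried by a post at each end over the guard's free edge. Origin: centre of the bar; when shut it lies 145 mm towards the robot's side from the hinge axis and 50 mm above it (42 mm above the plate's top). It turns with the guard; being round it can turn between the fingers.
- guard_dot (a point): Centre of the white dot (18 mm disc) on the guard's left (+y) edge, 165 mm from the hinge axis. Frame turns with the guard.
- pointer (a joint): Angle of the pointer arm about the same hinge axis, same zero and sense as the guard: the angle at which to hold the guard. Set anew each time between 0.4 and 0.85 rad; stiff, stays where it is.
- pointer_dot (a point): Centre of the red dot (18 mm disc) at the tip of the dark pointer arm, 165 mm from the hinge axis and 11 mm to the left (+y) of the white dot's path. Frame turns with the pointer.
- mallet: Bystander: wooden mallet lying on the bench, head 75 x 120 x 65 mm, handle 190 mm. Origin under the root of the handle.
- tin: Bystander: paint tin, 80 mm across, 100 mm tall. Origin at the centre of its underside.
- gouge: Bystander: gouge with orange handle lying on the bench, about 200 mm long. Origin under its middle.
Things that resemble listed ones, but are neither listed nor needed, are in the scene too. Of the things shaped like the key, the yellow one is meant.

How it is judged:
By the outcome, as a careful person would: the job done as asked, in the order asked, and still so for the second after the job is handed in, while the arm keeps its last pose, push and grip.
It also fails if it takes over 56 s, if anything falls off the work surface, if the arm or the gripper's body presses on something with over 40 N, if the wrist force passes 120 N, or if a joint passes its speed limit or range.

ROBOT

A 6-joint arm with a two-finger parallel gripper is mounted at the origin on the work surface. World frame = base frame: x ahead of the robot, y to its left, z up, the work surface at z = 0. Lengths are in m, angles in rad, forces in N, time in s.
With the tool pointing down it reaches from about 0.35 to 0.85 m from the base axis. Payload 8.1 kg.
Tool frame: the origin (TCP) lies on the mounting face of the last link; the fingertips stand 186 mm ahead of it and the grasp point (between the pads) lies 167 mm ahead of it (robot.finger_overhang is the distance from the TCP to the fingertips, in m); z points along the fingers, y is the line along which they close (so a half turn about z gives the same grasp; the last joint's range is limited). The gripper opens to 93 mm and grips with 3 to 60 N. Pads are 15 mm wide; open, the fingers measure 128 mm over their backs; the gripper's body (75 mm by 188 mm) begins 65 mm behind the grasp point.
Start: joints at [1.077, 0.13, 1.488, -0, 1.523, -0.085], TCP at [0.238, 0.551, 0.405] pointing down, gripper open.
Joint ranges: [-2.96, 2.96], [-0.89, 2.26], [0.02, 2.5], [-1.34, 4.48], [0, 2.73], [-2.66, 2.66]. Speed limits (rad/s): [2.39, 2.39, 2.79, 3.14, 3.14, 3.14].

INTERFACE

Orientations are given as a rotation vector (axis times angle).
In Python, from plant import readout, read_camera, get_calibration, job, robot gives the robot as it stands.
- The arm moves only by the shell command python3 -m handwheel 'ROWS' [FORCE]. ROWS is JSON, a list of rows, each a list of 5 numbers: the shift along the world's x, y, z in cm, then the turn about the world's z in rad, then the closure, from 0 (fully open) to 1 (shut). In form: [[tx, ty, tz, spin, gripper], ...]. A call has 1 to 10 rows; each row shifts and turns the commanded pose from where the row before left it; what a row does not reach is not made up. A row lasts 1/8 s, in which the tool goes at most 62.5 mm and 10.7 degrees, less where a joint would pass 70% of its speed; a pose out of reach is approached as far as the arm can. A call is refused whole if a number of a shift passes 6.25 or a number of a turn 0.188, either way. A call with a gripper value outside its range is refused whole. The fingers move at their own pace and stop on an object; FORCE is the grip in N (left out, the last holds). Time passes only in rows, so rows that do not move let the fingers close. It gives the time, the measured TCP pose, the force, the opening and the grip force at its end, in the units of the state.
- readout.read_state(): the state, without advancing time (a new reading comes with each control period).
- read_camera(name): name is "side" or "top"; returns the picture (420x560x3 uint8, red, green, blue); there is no depth.
- get_calibration(name): a dict with "fovy" (degrees; the focal length in pixels is half the picture's height over the tangent of half this angle, whatever the lens; pixels are square), "cx", "cy" (the principal point, pixels), "dist_coeffs" ([k1, k2, p1, p2, k3] as OpenCV has them; the pictures are not rectified), "pose" (4x4, takes a point from camera to world coordinates). Camera axes: x right, y down, z forward; pixel columns grow to the right and rows downward; lengths in m; the calibration is good to about 2 mm. A picture is of the moment at which its call begins. get_calibration takes no time and is no camera call.
- job.close_job(): hands the job in; it is judged then, once.
The state is a dict: "t": time; "q": joint angles; "dq": joint speeds; "joint_torque": joint torques, N m; "tool_pos": TCP position; "orientation": TCP orientation; "force": force on the tool from outside, world axes, zero at the start; "wrist_torque": the same for the moment, N m; "opening": finger opening in m; "gripper_force": force on a finger pad.
Only numpy, scipy, OpenCV 4.12 (cv2) and the standard library are available. Lean on these libraries where they do the work, as an engineer would, in place of code of your own. Each camera call takes 0.05 s, during which the arm holds its last target. There are 200 camera calls.

## Working session

There is one attempt and no reset: what is moved stays moved. The work goes in short steps, Python scripts to look and compute and a shell command to move; the robot and the scene stay as the last step left them, time stands still between calls to the robot, and variables do not carry over. Pictures are saved under pics/ and viewed, at most 10 in all, crops included, and the job is handed in when it is done.

```bash
mkdir -p pics; ls; cat > h.py <<'E'
import numpy as np, cv2
from plant import readout, read_camera, get_calibration, job, robot
def K(n):
    c=get_calibration(n); f=210/np.tan(np.radians(c["fovy"])/2)
    return np.array([[f,0,c["cx"]],[0,f,c["cy"]],[0,0,1]]),np.array(c["dist_coeffs"],float),np.array(c["pose"])
def ray(n,px):
    k,d,T=K(n); u=cv2.undistortPoints(np.array([[px]],float),k,d)[0,0]
    return T[:3,3],T[:3,:3]@np.array([u[0],u[1],1])
def onz(n,px,z):
    o,r=ray(n,px); return o+r*(z-o[2])/r[2]
def proj(n,P):
    k,d,T=K(n); R=T[:3,:3].T; t=-R@T[:3,3]
    return cv2.projectPoints(np.array(P,float).reshape(-1,1,3),cv2.Rodrigues(R)[0],t,k,d)[0][:,0]
def tri(pa,pb):
    (o1,r1),(o2,r2)=ray("top",pa),ray("side",pb)
    s=np.linalg.lstsq(np.c_[r1,-r2],o2-o1,rcond=None)[0]
    a,b=o1+s[0]*r1,o2+s[1]*r2; return (a+b)/2,np.linalg.norm(a-b)
def save(n,f,box=None,s=1):
    im=read_camera(n)
    if box: im=im[box[1]:box[3],box[0]:box[2]]
    im=cv2.resize(im,None,fx=s,fy=s,interpolation=cv2.INTER_CUBIC); cv2.imwrite("pics/"+f,im[:,:,::-1])
E
python3 - <<'E'
from h import *
for n in("top","side"):
    print(K(n)); save(n,n+"0.png",None,1.4)
print(readout.read_state())
E
```

```text
pics
(array([[461.53682416,   0.        , 277.86435479],
       [  0.        , 461.53682416, 219.81349567],
       [  0.        ,   0.        ,   1.        ]]), array([-0.03117156,  0.        ,  0.        ,  0.        ,  0.        ]), array([[ 2.81331067e-02, -9.98202653e-01,  5.29149569e-02,
         4.41100904e-01],
       [-9.99603973e-01, -2.81281949e-02,  8.37692572e-04,
        -1.27912334e-02],
       [ 6.52215271e-04, -5.29175681e-02, -9.98598671e-01,
         1.25229416e+00],
       [ 0.00000000e+00,  0.00000000e+00,  0.00000000e+00,
         1.00000000e+00]]))
(array([[419.56693367,   0.        , 281.6231291 ],
       [  0.        , 419.56693367, 207.80960402],
       [  0.        ,   0.        ,   1.        ]]), array([-0.12486642,  0.        ,  0.        ,  0.        ,  0.        ]), array([[ 0.74501178, -0.3598736 ,  0.56164797, -0.04353375],
       [-0.66702999, -0.39518977,  0.63158217, -0.62663669],
       [-0.00533222, -0.8451722 , -0.53446752,  0.67336263],
       [ 0.        ,  0.        ,  0.        ,  1.        ]]))
{'t': 0.1, 'q': array([ 1.07658938e+00,  1.31082894e-01,  1.48916106e+00, -1.97633405e-05,
        1.52304467e+00, -8.54373929e-02]), 'dq': array([ 0.00017271,  0.0013552 , -0.00223882,  0.00014336, -0.00057966,
       -0.00134375]), 'joint_torque': array([ 1.06465559e-03, -5.61337674e+01, -4.93100488e+01,  7.71075231e-02,
        2.90568452e-02, -6.20157425e-05]), 'tool_pos': array([0.23839076, 0.5503771 , 0.40379887]), 'orientation': array([-6.37536442e-01, -3.07574688e+00,  2.56139874e-03]), 'force': array([0.50185963, 0.10152664, 0.71683092]), 'wrist_torque': array([-0.00227451,  0.00279906,  0.03008784]), 'gripper_force': 0.0, 'opening': 0.09302479145376903}
```

View pics/top0.png

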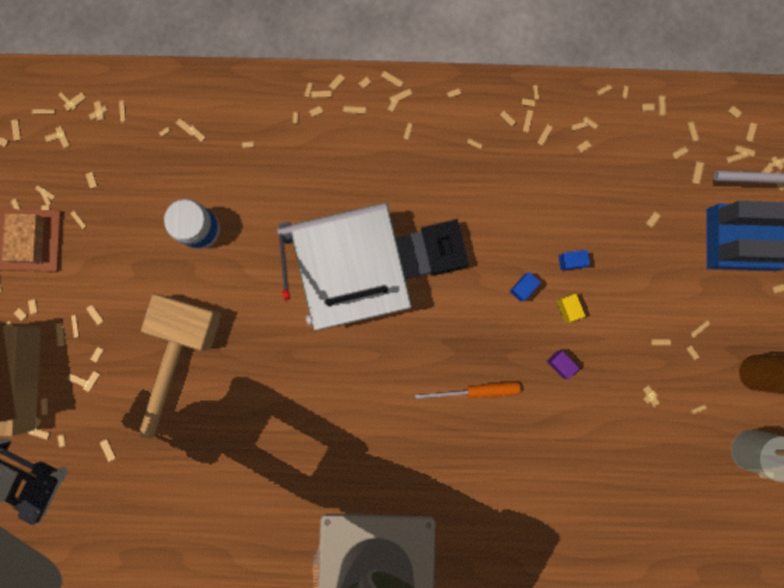

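View pics/side0.png

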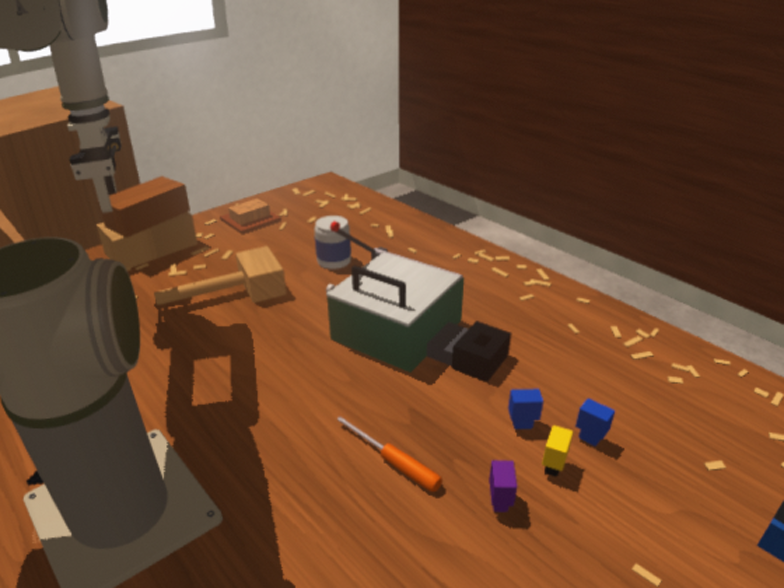

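Top view: hone at about (350,265)/1.4, socket at (446,247)/1.4, yellow key at (572,308)/1.4 with blue and purple lookalikes around it. The red dot is at (286,295)/1.4. Next I'll take enlarged crops.

```bash
python3 - <<'E'
from h import *
save("top","top1.png",(190,140,430,290),3.3)
save("side","side1.png",(225,150,445,370),2.7)
E
```

```text
(no output)
```

View pics/top1.png

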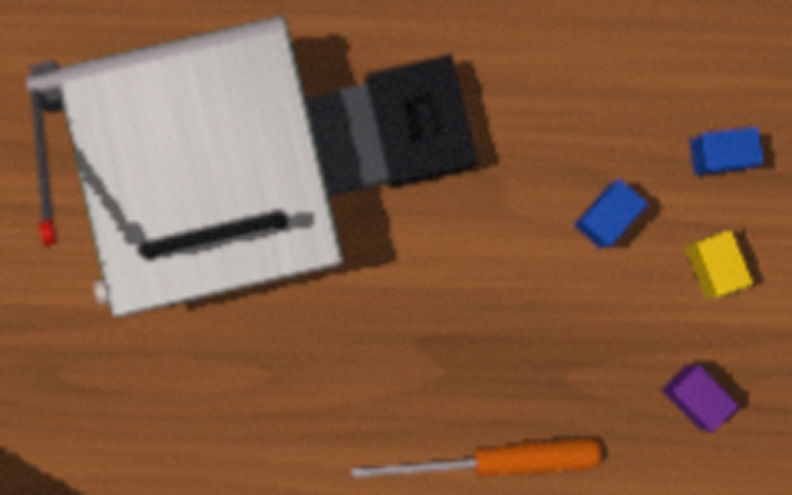

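View pics/side1.png

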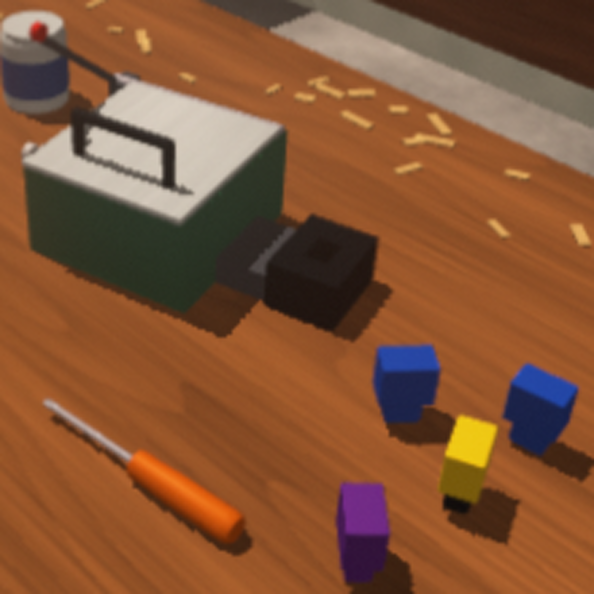

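Top crop: yellow key's top face is near (730,264) with its left side darker; socket hole is at about (422,117), bar ends at (150,250) and (278,219), red dot at (47,233), white dot at (100,292). Side crop: red dot (38,31), white dot (30,150), bar ends (78,118) and (170,148), hole (323,249), yellow top face (458,417) to (497,427). I'll fit the poses to these.

```bash
cat > fit.py <<'E'
from h import *
from scipy.optimize import least_squares as LS
t=lambda p:[190+(p[0]+.5)/3.3-.5,140+(p[1]+.5)/3.3-.5]
s=lambda p:[225+(p[0]+.5)/2.7-.5,150+(p[1]+.5)/2.7-.5]
def X(p,L,z=0):
    c,q=np.cos(p[2]),np.sin(p[2]); return [p[0]+c*L[0]-q*L[1],p[1]+q*L[0]+c*L[1],L[2]+z]
def fit(f,obs,x0):
    g=lambda p:np.concatenate([proj(n,[f(p,L)])[0]-px for n,L,px in obs])
    r=LS(g,x0,loss="soft_l1",x_scale=.05); return r.x,g(r.x).reshape(-1,2)
E
python3 - <<'E'
from fit import *
S="S"
obs=[("top",(-100,-88,108),t((342,262))),("top",(-100,88,108),t((113,316))),
("top",(-60,50,150),t((150,250))),("top",(-60,-50,150),t((278,219))),("top",(-80,88,100),t((100,292))),
("top",(S,-180,50),t((422,117))),
("side",(-100,-88,108),s((180,221))),("side",(-60,50,150),s((78,118))),("side",(-60,-50,150),s((170,148))),("side",(-80,88,100),s((30,150))),("side",(S,-180,50),s((323,249)))]
f=lambda p,L:X(p,[p[3] if L[0]=="S" else L[0]/1e3,L[1]/1e3,L[2]/1e3])
p,r=fit(f,obs,[.65,0,.15,0]); print("hone",p); print(r.round(1).tolist())
print("socket",f(p,(S,-180,50)))
d,e=tri(t((47,233)),s((38,31))); print("red",d,e)
c,q=np.cos(p[2]),np.sin(p[2]); v=d-np.array(X(p,[.085,0,.1])); lx=c*v[0]+q*v[1]; ly=-q*v[0]+c*v[1]
print("red local",lx,ly,v[2],"ang",np.arctan2(v[2],-lx),np.hypot(lx,v[2]))
ko=[("top",(23,15,64),t((708,240))),("top",(23,-15,64),t((739,230))),("top",(-23,-15,64),t((754,287))),("top",(-23,15,64),t((720,298))),
("side",(23,15,64),s((458,416))),("side",(23,-15,64),s((497,427))),("side",(-23,-15,64),s((485,467))),("side",(-23,15,64),s((446,458)))]
k,r=fit(lambda p,L:X(p,np.array(L)/1e3),ko,[.5,-.3,.2]); print("key",k); print(r.round(1).tolist())
# yellow mask rect check
im=read_camera("top"); h=cv2.cvtColor(im,cv2.COLOR_RGB2HSV); V=im[:,:,0].astype(int)-im[:,:,2]
m=((h[...,0]>22)&(h[...,0]<34)&(h[...,1]>180)).astype(np.uint8); ys,xs=np.nonzero(m[170:290,380:440]);print(xs.min()+380,xs.max()+380,ys.min()+170,ys.max()+170,len(xs))
mm=h[...,2][ys+170,xs+380]; b=mm>mm.max()*.75; P=np.array([onz("top",(x+380.,y+170.),.064)[:2] for x,y in zip(xs[b],ys[b])],np.float32)
print(b.sum(),cv2.minAreaRect(P*1000))
E
```

```text
hone [0.57685009 0.061678   0.25338406 0.00159752]
[[-0.6, 1.0], [-0.4, 0.5], [-1.8, 0.3], [0.1, 0.4], [2.2, 0.0], [-0.1, 0.6], [0.6, -0.9], [0.3, -1.9], [-0.0, -1.5], [2.4, 2.3], [0.9, -0.3]]
socket [np.float64(0.6235192531952825), np.float64(-0.1121740701613988), 0.05]
red [0.51204102 0.15725436 0.20945991] 0.003188545803640876
red local -0.12378047569613121 0.1087710021653703 0.10945990864105987 ang 0.7240768245277446 0.16523642989144283
key [ 0.51173023 -0.35248717  0.3691736 ]
[[-3.0, 1.8], [-1.6, 0.9], [0.0, 0.4], [-0.5, 0.9], [1.7, -0.8], [1.9, -0.3], [0.9, 0.6], [0.2, -1.0]]
399 417 210 229 249
195 ((515.1288452148438, -350.3951416015625), (44.152374267578125, 29.108402252197266), 22.7665958404541)
```

Fit is consistent: red dot radius comes out at 165 mm and 109 mm left, and key size matches. Moving the open gripper to above the key.

```bash
python3 -m handwheel '[[1.5,-4.5,0,-0.13,0],[1.54,-5,0,-0.13,0],[1.54,-5,0,-0.13,0],[1.54,-5,0,-0.13,0],[1.54,-5,0,-0.13,0],[1.54,-5,0,-0.13,0.1],[1.54,-5,0,-0.13,0.2],[1.54,-5,0,-0.13,0.3],[1.54,-5,0,-0.13,0.3],[1.54,-5,0,-0.13,0.3]]' 25
python3 -m handwheel '[[1.54,-5,-0.5,-0.13,0.3],[1.54,-5,-0.5,-0.13,0.3],[1.54,-5,-0.5,-0.13,0.3],[1.54,-5,-1,-0.13,0.3],[1.54,-5,-1,-0.13,0.3],[1.54,-5,-1,-0.13,0.3],[1.54,-5,-1,-0.13,0.3],[1.54,-5.5,-1,-0.13,0.3],[0,0,0,0,0.3],[0,0,0,0,0.3]]'
python3 - <<'E'
from h import *
s=readout.read_state(); R=cv2.Rodrigues(s["orientation"])[0]
print(s["t"],s["tool_pos"],R[:,1],np.arctan2(R[1,1],R[0,1]),R[:,2],s["opening"],s["q"])
save("side","side2.png",(330,100,480,350),2.3)
E
```

```text
t: 1.5
tool_pos: [0.3922, 0.0539, 0.405]
orientation: [2.373, 2.058, 0.001]
force: [0.3, -0.0, -0.6]
opening: 0.0649
gripper_force: 0.0
t: 2.75
tool_pos: [0.5152, -0.3493, 0.3393]
orientation: [-3.08, -0.613, 0.001]
force: [-0.4, 0.1, -0.9]
opening: 0.0651
gripper_force: 0.0
2.75 [ 0.51516433 -0.34926664  0.33925482] [ 0.3831644  -0.92367933 -0.00124289] -1.177576278131536 [-7.37969475e-04  1.03945496e-03 -9.99999187e-01] 0.06512238537369455 [-6.78250277e-01  2.28100620e-01  1.49905905e+00  3.50579200e-04
  1.41565982e+00  4.99271443e-01]
```

View pics/side2.png

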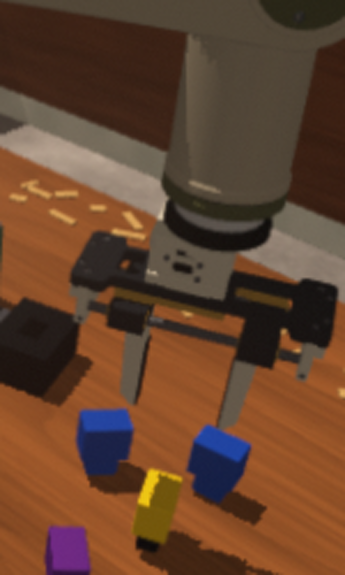

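The open fingers straddle the key (crop (158,500)) and clear the blue ones. Going down to grip the head high.

```bash
python3 -m handwheel '[[0,-0.15,-4,0,0.3],[0,0,-4,0,0.3],[0,0,-3,0,0.3],[0,0,-1.2,0,0.3],[0,0,0,0,0.4],[0,0,0,0,0.6],[0,0,0,0,1],[0,0,0,0,1],[0,0,0,0,1],[0,0,0,0,1]]' 25
python3 -m handwheel '[[0,0,1,0,1],[0,0,3,0,1],[0,0,5,0,1],[2,4.4,1,0,1],[2,4.4,0,-0.07,1],[2,4.4,0,-0.07,1],[2,4.4,0,0,1],[2,4.4,0,0,1],[0.9,2,0,0,1],[0,0,0,0,1]]'
```

```text
t: 4.05
tool_pos: [0.5156, -0.3512, 0.2186]
orientation: [3.08, 0.613, 0.001]
force: [-0.6, 1.6, 6.4]
opening: 0.03
gripper_force: 25.0
t: 5.3
tool_pos: [0.6246, -0.1099, 0.3177]
orientation: [3.116, 0.399, -0.0]
force: [-0.3, -0.4, -0.1]
opening: 0.0299
gripper_force: 25.0
```

```bash
python3 - <<'E'
from fit import *
st=readout.read_state(); tp=st["tool_pos"]; R=cv2.Rodrigues(st["orientation"])[0]; print(st["t"],tp,np.arctan2(R[1,1],R[0,1]))
im=read_camera("side"); b=(300,190,440,320); S=4.5
c=cv2.resize(im[b[1]:b[3],b[0]:b[2]],None,fx=S,fy=S,interpolation=cv2.INTER_CUBIC)[:,:,::-1].copy()
c=np.clip(c.astype(float)*1.6,0,255).astype(np.uint8)
yaw=np.arctan2(R[1,1],R[0,1])+np.pi/2; p=[tp[0],tp[1],yaw]
def d(P,col):
    for u in proj("side",P): cv2.circle(c,tuple(int(v) for v in ((u-b[:2]+.5)*S-.5)),2,col,-1)
kz=tp[2]-.2186
d([X(p,[a*.023,e*.015,z],kz) for a in(-1,1) for e in(-1,1) for z in(.024,.064)],(255,0,255))
d([X(p,[a*.0135,e*.0085,0],kz) for a in(-1,1) for e in(-1,1)],(0,255,0))
h=[.62352,-.11217,.2534]
d([X(h,[a*.018,e*.013,.05]) for a in(-1,1) for e in(-1,1)]+[X(h,[a*.045,e*.035,.05]) for a in(-1,1) for e in(-1,1)],(255,255,0))
cv2.imwrite("pics/ov1.png",c)
E
```

```text
5.3 [ 0.62457808 -0.10987182  0.31774609] -1.315816198705811
```

View pics/ov1.png

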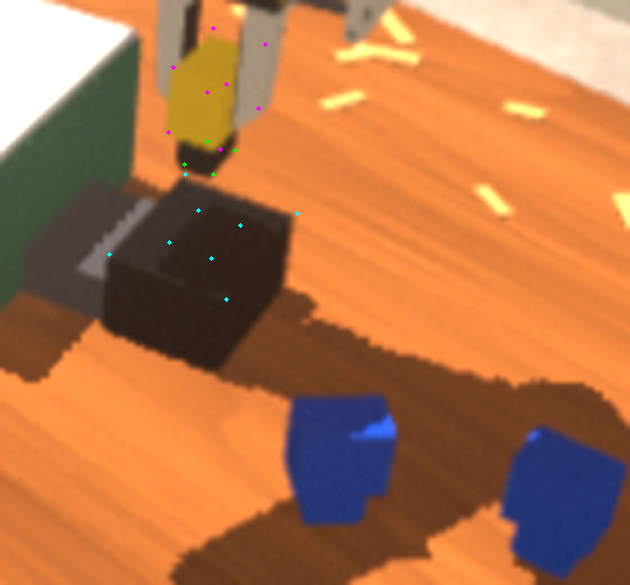

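The overlay agrees within about 1 px: key is held centred, and the block sits about 1 px left and down of the estimate. Lowering to just above the mouth, then looking again.

```bash
python3 -m handwheel '[[-0.25,-0.25,-2,0,1],[0,0,-2,0,1],[0,0,-0.4,0,1],[0,0,0,0,1]]'
python3 - <<'E'
from fit import *
st=readout.read_state(); tp=st["tool_pos"]; R=cv2.Rodrigues(st["orientation"])[0]; print(st["t"],tp)
im=np.mean([read_camera("side") for _ in range(3)],0).astype(np.float32); b=(318,200,370,274); S=8
c=cv2.resize(im[b[1]:b[3],b[0]:b[2]],None,fx=S,fy=S,interpolation=cv2.INTER_CUBIC)[:,:,::-1]
c=(255*np.clip(c/255,0,1)**.45).astype(np.uint8).copy()
yaw=np.arctan2(R[1,1],R[0,1])+np.pi/2; p=[tp[0],tp[1],yaw]
def d(P,col):
    for u in proj("side",P): cv2.circle(c,tuple(int(v) for v in ((u-b[:2]+.5)*S-.5)),2,col,-1)
kz=tp[2]-.2186
d([X(p,[a*.023,e*.015,z],kz) for a in(-1,1) for e in(-1,1) for z in(.024,.064)],(255,0,255))
d([X(p,[a*.015,e*.010,.004],kz) for a in(-1,1) for e in(-1,1)],(0,255,0))
h=[.62352,-.11217,.2534]
d([X(h,[a*.018,e*.013,.05]) for a in(-1,1) for e in(-1,1)]+[X(h,[a*.045,e*.035,.05]) for a in(-1,1) for e in(-1,1)],(255,255,0))
cv2.imwrite("pics/ov2.png",c)
E
```

```text
t: 5.85
tool_pos: [0.6214, -0.1138, 0.2727]
orientation: [-3.116, -0.395, 0.003]
force: [-0.2, -0.7, -0.3]
opening: 0.0298
gripper_force: 25.0
5.85 [ 0.62136373 -0.11376469  0.27267254]
```

View pics/ov2.png

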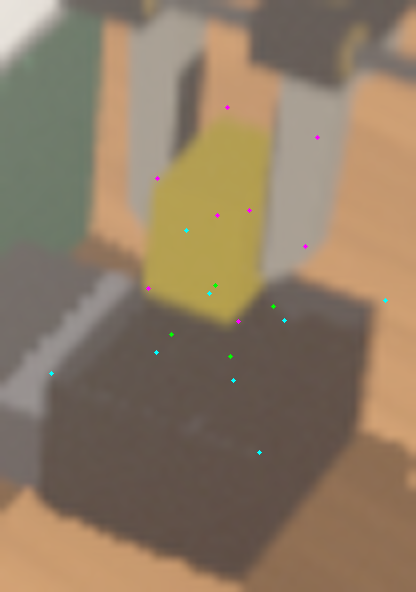

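The key's head bottom corners read (145,290) and (228,324) against the predicted (149,288) and (238,322). The block corner reads (375,303) against (385,300), so key and block share nearly the same offset. A small correction, then a gentle descent.

```bash
python3 -m handwheel '[[0.13,0.16,0,0,1],[0,0,0,0,1],[0,0,-0.3,0,1],[0,0,-0.3,0,1],[0,0,-0.3,0,1],[0,0,0,0,1]]'
```

```text
t: 6.75
tool_pos: [0.6231, -0.1118, 0.2647]
orientation: [-3.116, -0.396, 0.0]
force: [-0.8, 0.6, 0.1]
opening: 0.0298
gripper_force: 25.0
```

```bash
python3 -m handwheel '[[0,0,-0.4,0,1],[0,0,-0.4,0,1],[0,0,-0.4,0,1],[0,0,0,0,1]]'
```

```text
t: 7.25
tool_pos: [0.6261, -0.1108, 0.2582]
orientation: [3.116, 0.397, 0.017]
force: [3.7, 8.3, 21.3]
opening: 0.03
gripper_force: 25.0
```

```bash
python3 -m handwheel '[[0.1,0.1,0.5,0,1],[0,0,0,0,1]]'; python3 -m handwheel '[[0.1,0.1,0,0,1],[0,0,0,0,1]]'
```

```text
t: 7.5
tool_pos: [0.6257, -0.1104, 0.2597]
orientation: [3.116, 0.397, 0.009]
force: [5.3, 2.3, 3.1]
opening: 0.0298
gripper_force: 25.0
t: 7.75
tool_pos: [0.6262, -0.1099, 0.259]
orientation: [3.115, 0.396, 0.006]
force: [6.3, 0.3, 3.8]
opening: 0.0297
gripper_force: 25.0
```

```bash
python3 -m handwheel '[[0.15,0,0,0,1],[0,0,0,0,1]]'; python3 -m handwheel '[[0.1,0,-0.2,0,1],[0,0,-0.2,0,1],[0,0,0,0,1]]'
```

```text
t: 8.0
tool_pos: [0.6269, -0.11, 0.2587]
orientation: [3.116, 0.396, 0.002]
force: [1.1, 0.5, 7.2]
opening: 0.0299
gripper_force: 25.0
t: 8.38
tool_pos: [0.6287, -0.1097, 0.2565]
orientation: [3.116, 0.396, 0.006]
force: [1.3, 2.3, 15.6]
opening: 0.0293
gripper_force: 25.0
```

```bash
cat > ov.py <<'E'
from fit import *
import sys
st=readout.read_state(); tp=st["tool_pos"]; R=cv2.Rodrigues(st["orientation"])[0]; print(st["t"],tp,st["force"],st["wrist_torque"],R[:,2])
im=np.mean([read_camera("side") for _ in range(2)],0).astype(np.float32); b=(318,200,378,274); S=8
c=cv2.resize(im[b[1]:b[3],b[0]:b[2]],None,fx=S,fy=S,interpolation=cv2.INTER_CUBIC)[:,:,::-1]
c=(255*np.clip(c/255,0,1)**.45).astype(np.uint8).copy()
def d(P,col):
    for u in proj("side",P): cv2.circle(c,tuple(int(v) for v in ((u-b[:2]+.5)*S-.5)),2,col,-1)
Q=np.c_[-R[:,0],R[:,1],-R[:,2]]  # key x? axes from tool
kp=lambda L:tp+R@np.array([L[0],L[1],.2186-L[2]])
d([kp([a*.023,e*.015,z]) for a in(-1,1) for e in(-1,1) for z in(.024,.064)],(255,0,255))
h=[.6227,-.1122,.2534]
d([X(h,[a*.018,e*.013,.05]) for a in(-1,1) for e in(-1,1)]+[X(h,[a*.045,e*.035,.05]) for a in(-1,1) for e in(-1,1)],(255,255,0))
cv2.imwrite("pics/"+sys.argv[1],c)
E
python3 ov.py ov3.png
```

```text
8.375 [ 0.62866468 -0.10965836  0.25652659] [ 1.3353772   2.34661848 15.57429906] [ 0.57556141  0.32551575 -0.09793175] [ 3.78833007e-03 -1.11752576e-04 -9.99992818e-01]
```

View pics/ov3.png

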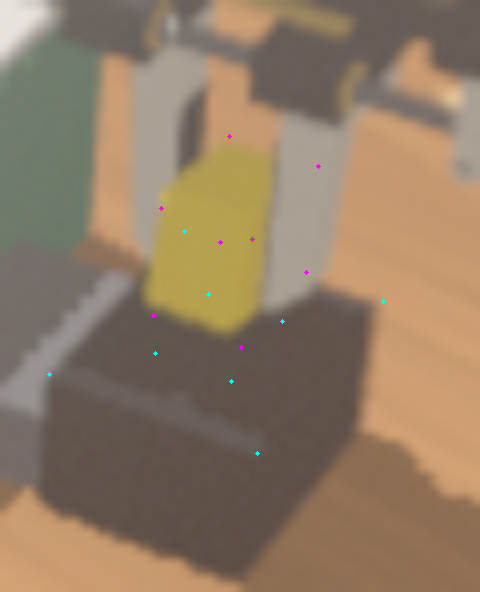

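The crop shows the head leaning toward +x: bottom corners at (145,303) and (228,333), top-left at (162,190). The lead-in is caught in the mouth and the key has turned in the pads. I'll ease back, let it settle with a short release, and regrip lightly.

```bash
python3 -m handwheel '[[-0.15,0,0.3,0,1],[-0.15,0,0.1,0,1],[0,0,0,0,1]]'; python3 -m handwheel '[[0,0,0,0,0.58],[0,0,0,0,0.58],[0,0,0,0,0.58],[0,0,0,0,0.58]]' 
python3 ov.py ov4.png
```

```text
t: 8.85
tool_pos: [0.6254, -0.1101, 0.2582]
orientation: [3.115, 0.396, 0.005]
force: [7.3, -0.4, -1.9]
opening: 0.0299
gripper_force: 25.0
t: 9.35
tool_pos: [0.6244, -0.1098, 0.2574]
orientation: [-3.116, -0.396, 0.001]
force: [0.1, -0.3, -0.0]
opening: 0.0391
gripper_force: 0.0
9.35 [ 0.62439948 -0.10980997  0.25744546] [ 0.06768085 -0.32472904 -0.02897066] [-0.06233127  0.14061775 -0.07301854] [-6.91902507e-04  1.23663989e-04 -9.99999753e-01]
```

View pics/ov4.png

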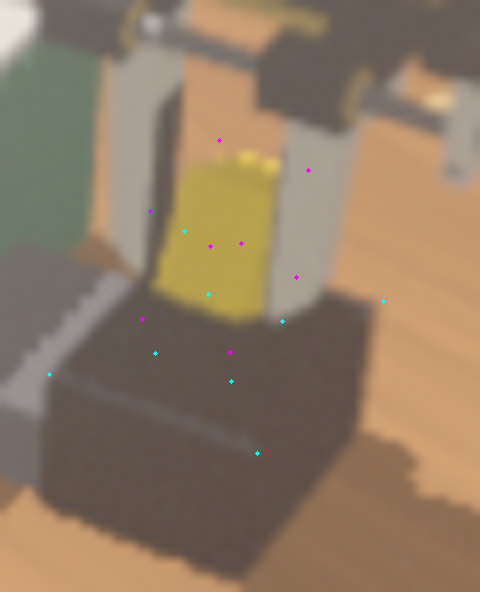

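The key now leans about 0.28 rad toward +x (head corners (153,290), (182,165), (275,180)), with its foot caught on the robot-side rim. So the hole is further +x than my block-corner estimate. I'll remeasure the hole from the first crops, then regrip across the long side, which straightens and centres the key along x.

```bash
python3 - <<'E'
from fit import *
for f,g,n,box in(("top1.png",t,"top",(385,80,460,160)),("side1.png",s,"side",(290,228,352,276))):
    im=cv2.imread("pics/"+f).max(2).astype(int); x0,y0,x1,y1=box; c=im[y0:y1,x0:x1]
    print(n,"block",np.median(c),"min",c.min())
    th=(np.median(c)+c.min())/2; m=(c<th).astype(np.uint8)
    k,l,st,ce=cv2.connectedComponentsWithStats(m)
    for i in range(1,k):
        if st[i,4]>60:
            q=ce[i]+[x0,y0]; print(st[i],q,onz(n,g(q),.05))
            ys,xs=np.nonzero(l==i); P=np.array([onz(n,g((a+x0,b+y0)),.05)[:2] for a,b in zip(xs,ys)],np.float32)*1e3; print(cv2.minAreaRect(P))
# block corner estimates
for n,g,C in(("top",t,[(368,74),(452,56),(478,166),(389,187)]),("side",s,[(376,238),(313,214),(265,262),(333,290)])):
    P=np.array([onz(n,g(q),.05)[:2] for q in C]); print(n,"block centre",P.mean(0),np.linalg.norm(P-np.roll(P,1,0),axis=1))
E
```

```text
top block 30.0 min 9
[ 20  21  12  17 135] [410.48148148 108.95555556] [ 0.63133278 -0.1031959   0.05      ]
((631.6997680664062, -103.20130920410156), (13.133544921875, 7.564058303833008), 19.699064254760742)
[ 24  38  13  23 167] [414.71257485 129.22155689] [ 0.61520936 -0.1069398   0.05      ]
((615.4086303710938, -107.25078582763672), (17.491737365722656, 9.31201171875), 7.6575727462768555)
side block 39.0 min 32
[ 17  13  30  21 409] [322.05623472 251.09779951] [ 0.61786047 -0.11300301  0.05      ]
((619.0081787109375, -112.63369750976562), (30.590124130249023, 22.244874954223633), 11.374387741088867)
top block centre [ 0.62225435 -0.11237987] [0.09184136 0.06857454 0.09039248 0.07269472]
side block centre [ 0.61902217 -0.11192135] [0.09073786 0.06688132 0.09073645 0.069198  ]
```

Camera estimates put the hole near x = 0.622–0.625. The contact pushed +x, so the key probably sat about 3 mm toward -x in the grip. Regripping across the long side fixes that.

```bash
python3 -m handwheel '[[0,0,0,0,0.4],[0,0,0,0,0.4],[0,0,2,0,0.4],[0,0,4,0,0.4],[0.4,0.1,1,0.175,0.2],[0.4,0.1,0,0.175,0.03],[0,0,0,0.175,0.03],[0,0,0,0.175,0.03],[0,0,0,0.175,0.03],[0,0,0,0.175,0.03]]' 10
python3 -m handwheel '[[0,0,0,0.175,0.03],[0,0,0,0.175,0.03],[0,0,0,0.171,0.03],[0,0,0,0,0.03],[0,0,-3,0,0.03],[0,0,-3,0,0.03],[0,0,-0.9,0,0.03],[0,0,0,0,0.03]]'
python3 - <<'E'
from h import *
s=readout.read_state(); R=cv2.Rodrigues(s["orientation"])[0]
print(s["tool_pos"],np.arctan2(R[1,1],R[0,1]),s["q"][5])
im=read_camera("side"); h=cv2.cvtColor(im,cv2.COLOR_RGB2HSV)
m=((h[...,0]>22)&(h[...,0]<34)&(h[...,1]>150)).astype(np.uint8)[200:280,310:380]; ys,xs=np.nonzero(m); print(len(xs),xs.min()+310,xs.max()+310,ys.min()+200,ys.max()+200)
E
```

```text
t: 10.7
tool_pos: [0.6328, -0.1079, 0.3297]
orientation: [2.492, 1.911, 0.002]
force: [-0.2, 0.1, 0.6]
opening: 0.0904
gripper_force: 0.0
t: 11.7
tool_pos: [0.6326, -0.1078, 0.2589]
orientation: [-1.925, -2.482, 0.0]
force: [-0.0, 0.5, 0.5]
opening: 0.0899
gripper_force: 0.0
[ 0.63256236 -0.10781617  0.25891332] 0.2511638854645516 -0.4998616355030933
8 349 352 221 224
```

```bash
python3 -m handwheel '[[0,0,0,0,0.3],[0,0,0,0,0.45],[0,0,0,0,0.6],[0,0,0,0,1],[0,0,0,0,1],[0,0,0,0,1]]' 10; python3 - <<'E'
from h import *
s=readout.read_state(); print(s["force"],s["wrist_torque"],s["opening"])
E
```

```text
t: 12.5
tool_pos: [0.6342, -0.1077, 0.2611]
orientation: [1.92, 2.48, 0.005]
force: [5.4, 2.2, 5.0]
opening: 0.0555
gripper_force: 9.3
[5.36163746 2.23630831 4.98515378] [ 2.36304415e-01 -1.07065781e+00  4.01779507e-04] 0.05552478545696434
```

```bash
python3 -m handwheel '[[0,0,0,0,0.3],[0,0,0,0,0.3],[0,0,-0.9,0,0.3],[0,0,0,0,0.5],[0,0,0,0,1],[0,0,0,0,1],[0,0,0,0,1]]' 10;  python3 -m handwheel '[[0,0,0.5,0,1],[0,0,0.5,0,1],[0,0,0,0,1],[0,0,0,0,1]]' 25; python3 -m handwheel '[[0,0,0.5,0,1],[0,0,0.3,0,1],[0,0,0,0,1]]' 25
```

```text
t: 13.38
tool_pos: [0.6324, -0.1079, 0.2496]
orientation: [-1.923, -2.484, 0.001]
force: [-0.7, -0.2, -0.3]
opening: 0.0539
gripper_force: 10.0
t: 13.88
tool_pos: [0.6326, -0.1079, 0.2599]
orientation: [1.923, 2.484, 0.0]
force: [0.4, 0.0, -0.6]
opening: 0.0538
gripper_force: 25.0
t: 14.25
tool_pos: [0.6328, -0.1079, 0.2683]
orientation: [1.923, 2.483, 0.001]
force: [0.1, -0.2, -0.6]
opening: 0.0539
gripper_force: 25.0
```

The key is held but tilted (opening 53.9 mm). I'll set it down on a clear bit of bench on the robot side, where it will right itself, and regrip it centred.

```bash
python3 -m handwheel '[[0,0,3,0,1],[-4.4,-1.4,0,0,1],[-4.4,-1.4,0,0,1],[-4.5,-1.4,0,0,1],[0,0,-4,0,1],[0,0,-3,0,1],[0,0,-1.5,0,1],[0,0,0,0,1]]'; python3 -m handwheel '[[0,0,-0.2,0,1],[0,0,-0.2,0,1],[0,0,0,0,1]]'; python3 -m handwheel '[[0,0,-0.2,0,1],[0,0,-0.2,0,1],[0,0,0,0,1]]'
```

```text
t: 15.25
tool_pos: [0.4993, -0.1498, 0.212]
orientation: [-1.922, -2.483, 0.001]
force: [0.5, 0.2, -0.4]
opening: 0.0513
gripper_force: 25.0
t: 15.62
tool_pos: [0.5003, -0.1501, 0.2103]
orientation: [1.922, 2.482, 0.001]
force: [-2.1, -0.4, 7.6]
opening: 0.051
gripper_force: 25.0
t: 16.0
tool_pos: [0.5002, -0.1502, 0.2061]
orientation: [1.922, 2.483, 0.0]
force: [-3.1, -0.9, 5.1]
opening: 0.0473
gripper_force: 25.0
```

```bash
python3 -m handwheel '[[0,0,-0.2,0,1],[0,0,-0.1,0,1],[0,0,0,0,1]]'; python3 -m handwheel '[[0,0,0.1,0,0.3],[0,0,0,0,0.25],[0,0,0,0,0.25],[0,0,0,0,0.25]]' ; python3 - <<'E'
from h import *
im=read_camera("side"); a=cv2.resize(im[190:300,250:400],None,fx=3.5,fy=3.5,interpolation=cv2.INTER_CUBIC)
cv2.imwrite("pics/set.png",a[:,:,::-1])
E
```

```text
t: 16.38
tool_pos: [0.5002, -0.1504, 0.2044]
orientation: [1.922, 2.483, -0.001]
force: [-10.6, 1.6, 21.4]
opening: 0.0459
gripper_force: 25.0
t: 16.88
tool_pos: [0.4995, -0.1498, 0.2025]
orientation: [-1.923, -2.484, 0.0]
force: [-0.1, -0.2, -0.4]
opening: 0.0695
gripper_force: 0.0
```

Opening 45.9 mm, so the key is upright again. Now centring it in both directions: a light grip across y, then the final grip across x, higher up.

```bash
python3 -m handwheel '[[0,0,1.45,-0.17,0.1],[0,0,0,-0.175,0.1],[0,0,0,-0.175,0.1],[0,0,0,-0.175,0.1],[0,0,0,-0.175,0.1],[0,0,0,-0.175,0.1],[0,0,0,-0.175,0.1],[0,0,0,-0.175,0.1],[0,0,0,-0.176,0.1],[0,0,0,0,0.4]]' 8
python3 -m handwheel '[[0,0,0,0,0.55],[0,0,0,0,1],[0,0,0,0,1],[0,0,0,0,1]]' 8
python3 -m handwheel '[[0,0,0,0,0.4],[0,0,0,0,0.1],[0,0,0,0,0.1],[0,0,0,0.175,0.1],[0,0,0,0.175,0.1],[0,0,0,0.175,0.1],[0,0,0,0.175,0.1],[0,0,0,0.175,0.1],[0,0,0,0.175,0.1],[0,0,0,0.175,0.1]]' 8
python3 -m handwheel '[[0,0,0,0.175,0.1],[0,0,0,0.171,0.1],[0,0,0,0,0.3],[0,0,0,0,0.4],[0,0,0,0,1],[0,0,0,0,1],[0,0,0,0,1]]' 8
python3 -m handwheel '[[0,0,0,0,1],[0,0,0,0,1]]' 30
python3 -c "
from h import *
s=readout.read_state(); R=cv2.Rodrigues(s['orientation'])[0]; print(np.arctan2(R[1,1],R[0,1]),s['force'],s['wrist_torque'])"
```

```text
t: 18.18
tool_pos: [0.4996, -0.1498, 0.2171]
orientation: [-3.116, -0.398, 0.0]
force: [0.1, 0.0, 0.2]
opening: 0.0775
gripper_force: 0.0
t: 18.68
tool_pos: [0.4996, -0.1498, 0.2172]
orientation: [-3.116, -0.397, -0.0]
force: [-0.3, -0.3, 0.2]
opening: 0.0384
gripper_force: 0.0
t: 19.92
tool_pos: [0.4996, -0.1498, 0.2172]
orientation: [-2.316, -2.123, -0.0]
force: [-0.4, 0.1, -0.4]
opening: 0.0839
gripper_force: 0.0
t: 20.8
tool_pos: [0.4996, -0.1498, 0.2172]
orientation: [1.924, 2.483, 0.0]
force: [1.3, -0.1, 0.0]
opening: 0.046
gripper_force: 8.0
t: 21.05
tool_pos: [0.4996, -0.1498, 0.2173]
orientation: [1.924, 2.484, 0.0]
force: [1.0, 0.7, 0.4]
opening: 0.0458
gripper_force: 30.0
0.25286116379328566 [0.96762376 0.66982918 0.40772457] [-0.05425752  0.04969031 -0.01408978]
```

```bash
python3 -m handwheel '[[0,0,0,0,0.1],[0,0,0,0,0.15],[0,0,0,0,0.25],[0,0,0,-0.175,0.25],[0,0,0,-0.175,0.25],[0,0,0,-0.175,0.25],[0,0,0,-0.175,0.25],[0,0,0,-0.175,0.25],[0,0,0,-0.175,0.25],[0,0,0,-0.175,0.3]]' 8
python3 -m handwheel '[[0,0,0,-0.175,0.4],[0,0,0,-0.171,0.5],[0,0,0,0,0.6],[0,0,0,0,1],[0,0,0,0,1],[0,0,0,0,1],[0,0,0,0,1]]' 8
python3 -m handwheel '[[0,0,0,0,1],[0,0,0,0,1]]' 40
python3 -c "
from h import *
s=readout.read_state(); R=cv2.Rodrigues(s['orientation'])[0]; print(np.arctan2(R[1,1],R[0,1]),s['tool_pos'],s['force'],s['wrist_torque'])
im=read_camera('top'); cv2.imwrite('pics/n.png',im)"
```

```text
t: 22.3
tool_pos: [0.4996, -0.1498, 0.2173]
orientation: [3.004, 0.918, 0.0]
force: [0.2, -0.3, -0.7]
opening: 0.0658
gripper_force: 0.0
t: 23.18
tool_pos: [0.4996, -0.1498, 0.2173]
orientation: [3.116, 0.397, 0.0]
force: [-0.1, 0.5, 0.9]
opening: 0.03
gripper_force: 8.0
t: 23.42
tool_pos: [0.4996, -0.1498, 0.2173]
orientation: [3.116, 0.396, 0.0]
force: [0.2, -0.3, 1.5]
opening: 0.0295
gripper_force: 40.0
-1.3177959483427726 [ 0.49960167 -0.14983559  0.21726622] [ 0.2213868  -0.28607266  1.52265425] [-0.07249262  0.17042515  0.02736953]
```

```bash
python3 -m handwheel '[[0,0,4,0,1],[0,0,4,0,1],[4.2,1.3,0,0,1],[4.2,1.3,0,0,1],[4.04,1.2,0,0,1],[0,0,-2,0,1],[0,0,-0.4,0,1],[0,0,0,0,1]]'; python3 -m handwheel '[[0,0,-0.3,0,1],[0,0,-0.3,0,1],[0,0,-0.3,0,1],[0,0,0,0,1]]';  python3 -m handwheel '[[0,0,-0.2,0,1],[0,0,0,0,1]]'
```

```text
t: 24.48
tool_pos: [0.6227, -0.1121, 0.2721]
orientation: [-3.116, -0.395, 0.004]
force: [-0.2, -0.3, -1.1]
opening: 0.0298
gripper_force: 40.0
t: 24.98
tool_pos: [0.6238, -0.1118, 0.264]
orientation: [-3.116, -0.396, 0.001]
force: [1.3, 0.4, -0.3]
opening: 0.0295
gripper_force: 40.0
t: 25.22
tool_pos: [0.624, -0.1118, 0.262]
orientation: [-3.116, -0.396, 0.0]
force: [0.6, 0.4, -1.0]
opening: 0.0294
gripper_force: 40.0
```

```bash
python3 -m handwheel '[[0,0,-0.2,0,1],[0,0,0,0,1]]'; python3 -m handwheel '[[0,0,-0.15,0,1],[0,0,0,0,1]]'
```

```text
t: 25.48
tool_pos: [0.6239, -0.1118, 0.26]
orientation: [-3.116, -0.396, 0.001]
force: [-0.8, -0.3, -0.8]
opening: 0.0298
gripper_force: 40.0
t: 25.72
tool_pos: [0.6239, -0.1118, 0.2586]
orientation: [-3.116, -0.396, 0.0]
force: [0.6, 0.2, -1.2]
opening: 0.0301
gripper_force: 40.0
```

In freely, about 9 mm deep with no side force. Continuing down.

```bash
python3 -m handwheel '[[0,0,-0.3,0,1],[0,0,-0.3,0,1],[0,0,-0.3,0,1],[0,0,0,0,1]]'; python3 -m handwheel '[[0,0,-0.3,0,1],[0,0,-0.3,0,1],[0,0,-0.1,0,1],[0,0,0,0,1]]'
```

```text
t: 26.22
tool_pos: [0.6238, -0.1118, 0.2492]
orientation: [-3.116, -0.396, 0.001]
force: [-0.1, 1.1, -0.2]
opening: 0.0296
gripper_force: 40.0
t: 26.72
tool_pos: [0.6241, -0.1118, 0.2433]
orientation: [3.116, 0.396, 0.001]
force: [-3.0, 0.8, 5.6]
opening: 0.03
gripper_force: 40.0
```

```bash
python3 -m handwheel '[[0,0,-0.15,0,1],[0,0,-0.1,0,1],[0,0,0,0,1]]'; python3 -m handwheel '[[0,0,0.25,0,0.45],[0,0,0,0,0.35],[0,0,0,0,0.35],[0,0,2,0,0.35],[0,0,4,0,0.35],[0,0,2,0,0.5]]'; python3 - <<'E'
from fit import *
im=read_camera("side"); h=cv2.cvtColor(im,cv2.COLOR_RGB2HSV)
m=((h[...,0]>22)&(h[...,0]<34)&(h[...,1]>150)).astype(np.uint8)[200:290,310:390]; ys,xs=np.nonzero(m); print("obs",len(xs),xs.min()+310,xs.max()+310,ys.min()+200,ys.max()+200)
P=proj("side",[X([.6239,-.1118,.2530],[a*.023,e*.015,z]) for a in(-1,1) for e in(-1,1) for z in(.05,.09)]); print("exp",P.min(0),P.max(0))
E
```

```text
t: 27.1
tool_pos: [0.6241, -0.1118, 0.2432]
orientation: [3.116, 0.396, 0.001]
force: [-12.7, 2.1, 22.5]
opening: 0.0297
gripper_force: 40.0
t: 27.85
tool_pos: [0.6248, -0.112, 0.3267]
orientation: [3.115, 0.396, 0.007]
force: [0.1, 0.5, 0.4]
opening: 0.0544
gripper_force: 0.0Traceback (most recent call last):
  File "<stdin>", line 3, in <module>
    return umr_minimum(a, axis, None, out, keepdims, initial, where)
ValueError: zero-size array to reduction operation minimum which has no identity
```

Key stalls firmly at the predicted home height (0.2432 against 0.2433) with 22 N, and it is released. Now to the guard bar, estimated at (0.519, 0.047, 0.150).

```bash
python3 -m handwheel '[[0,0,5.5,0,0.3],[-1.17,1.77,0,0.175,0.2],[-1.17,1.77,0,0.175,0.2],[-1.17,1.77,0,0.175,0.2],[-1.17,1.77,0,0.175,0.2],[-1.17,1.77,0,0.175,0.2],[-1.17,1.77,0,0.175,0.3],[-1.17,1.77,0,0.175,0.3],[-1.17,1.77,0,0.175,0.3],[-1.14,1.74,0,0.171,0.3]]' 40
python3 -m handwheel '[[0,0,-3,0,0.3],[0,0,-2.4,0,0.3],[0,0,-1,0,0.3],[0,0,0,0,0.3]]'
python3 - <<'E'
from fit import *
s_=readout.read_state(); R=cv2.Rodrigues(s_["orientation"])[0]; tp=s_["tool_pos"]; print(tp,np.arctan2(R[1,1],R[0,1]))
a=read_camera("side"); im=a[120:290,215:375]; c=cv2.resize(im,None,fx=3.5,fy=3.5,interpolation=cv2.INTER_CUBIC)[:,:,::-1]
c=(255*(np.clip(c/255,0,1))**.6).astype(np.uint8); cv2.imwrite("pics/bar.png",c)
h=cv2.cvtColor(a,cv2.COLOR_RGB2HSV)
m=((h[...,0]>20)&(h[...,0]<36)&(h[...,1]>170)).astype(np.uint8)[200:290,310:390]; ys,xs=np.nonzero(m); print("obs",len(xs)); print(xs.min()+310,xs.max()+310,ys.min()+200,ys.max()+200)
P=proj("side",[X([.6239,-.1118,.2530],[x*.023,e*.015,z]) for x in(-1,1) for e in(-1,1) for z in(.05,.09)]); print("exp",P.min(0),P.max(0))
E
```

```text
t: 29.15
tool_pos: [0.5184, 0.0477, 0.3772]
orientation: [-1.916, -2.489, 0.001]
force: [0.1, 0.5, 0.6]
opening: 0.0647
gripper_force: 0.0
t: 29.65
tool_pos: [0.5187, 0.0471, 0.3131]
orientation: [-1.923, -2.483, 0.002]
force: [-0.2, -0.1, 0.3]
opening: 0.0653
gripper_force: 0.0
[0.51870977 0.0471307  0.31305096] 0.25293230244690584
obs 343
336 354 223 248
exp [335.50804068 221.83963336] [356.18044755 248.29872798]
```

View pics/bar.png

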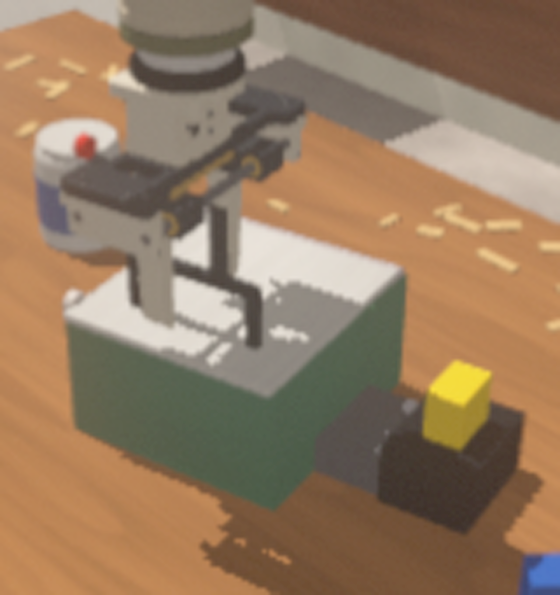

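Key is home: its yellow bounds match the expected seated ones, and fingers straddle the bar (near finger (157,270), far finger (225,240)). Closing on the bar.

```bash
python3 -m handwheel '[[0,0,0.2,0,0.5],[0,0,0,0,0.7],[0,0,0,0,1],[0,0,0,0,1],[0,0,0,0,1],[0,0,0,0,1],[0,0,0,0,1]]' 45
```

```text
t: 30.58
tool_pos: [0.5189, 0.0472, 0.3156]
orientation: [-1.923, -2.484, 0.0]
force: [-1.7, -0.4, -0.1]
opening: 0.0106
gripper_force: 45.0
```

```bash
python3 -m handwheel '[[0.27,0.07,0.71,0,1],[0.28,0.07,0.71,0,1],[0.69,0.18,1.36,0,1],[0.81,0.21,1.28,0,1],[0.94,0.24,1.19,0,1],[1.05,0.27,1.09,0,1],[0.57,0.15,0.5,0,1],[0.57,0.15,0.48,0,1],[0,0,0,0,1],[0,0,0,0,1]]'
cat > dots.py <<'E'
from fit import *
st=readout.read_state(); tp=st["tool_pos"]; print(st["t"],tp,st["force"],st["opening"])
p=[.5769,.0617,.253]
H=np.array(X(p,[.085,0,.1])); v=tp-[0,0,.167]-H
lx=np.cos(p[2])*v[0]+np.sin(p[2])*v[1]; print("bar ang",np.arctan2(v[2],-lx)-.332,np.hypot(v[2],lx))
G=lambda th,y,r=.165:X(p,[.085-r*np.cos(th),y,.1+r*np.sin(th)])
for n in("top","side"):
    im=read_camera(n); cv2.imwrite(f"pics/{n}_n.png",im[:,:,::-1]); h=cv2.cvtColor(im,cv2.COLOR_RGB2HSV)
    e=proj(n,[G(.724,.109)])[0].round().astype(int); y0,x0=e[1]-12,e[0]-12
    w=h[y0:y0+25,x0:x0+25].astype(int)
    m=((w[...,0]<6)|(w[...,0]>174))&(w[...,1]>190)&(w[...,2]>80); ys,xs=np.nonzero(m)
    print(n,"red",len(xs),xs.mean()+x0,ys.mean()+y0,"pred",proj(n,[G(.724,.109)])[0], "white pred .6/.724",proj(n,[G(.6,.09),G(.724,.09)]).round(1).tolist())
E
python3 dots.py
```

```text
t: 31.82
tool_pos: [0.5702, 0.0607, 0.3914]
orientation: [-1.922, -2.483, 0.003]
force: [-14.4, -2.5, 7.2]
opening: 0.0107
gripper_force: 45.0
31.825 [0.57023779 0.06071638 0.39139855] [-14.44083395  -2.46339851   7.19634571] 0.010684137603529757
bar ang 0.6035912254587084 0.15454195718754213
top red 23 204.30434782608697 210.3913043478261 pred [203.33103489 210.72502243] white pred .6/.724 [[213.7, 214.7], [211.5, 208.9]]
side red 18 238.66666666666666 161.27777777777777 pred [239.38380767 161.15517784] white pred .6/.724 [[242.6, 170.6], [245.3, 163.0]]
```

The bar holds (opening 10.6 mm) with the expected ~7 N shutting load, plus a radial load to relieve. I'll measure the guard angle in these pictures with edge contrast, and the white-dot blob against the red one.

```bash
cat > ang.py <<'E'
from fit import *
p=[.5766,.0623,.253]
def C(th,u,y,w):  # u along plate from hinge, w above axis plane
    return X(p,[.085-u*np.cos(th)+w*np.sin(th),y,.1+u*np.sin(th)+w*np.cos(th)])
def edge(n,im,th,a,b,k=40,d=1.5):
    P=proj(n,[C(th,*(np.array(a)+(np.array(b)-a)*f)) for f in np.linspace(0,1,k)]).astype(np.float32)
    t_=P[-1]-P[0]; nn=np.array([-t_[1],t_[0]])/np.linalg.norm(t_)
    s=lambda o:cv2.remap(im,P[None,:,0]+o*nn[0],P[None,:,1]+o*nn[1],cv2.INTER_LINEAR)[0]
    return np.median(np.abs(s(d)-s(-d)))
E={"top":[((.185,-.085,.008),(.185,-.055,.008)),((.185,.055,.008),(.185,.085,.008)),],
"side":[((.185,-.085,.008),(.185,.085,.008)),((.185,-.088,.008),(.1,-.088,.008)),((.185,-.088,0),(.1,-.088,0))]}
if __name__=="__main__":
  for n in E:
    im=cv2.imread(f"pics/{n}_n.png"); g=np.float32(im[...,0]) # blue: grey vs wood
    for e in E[n]:
        ths=np.arange(.45,.9,.005); v=np.array([edge(n,g,t_,*e) for t_ in ths]); i=np.argsort(-v)[:6]
        print(n,e,[(round(ths[j],3),int(v[j])) for j in i])
    q=proj(n,[G for G in(C(.6,.165,.09,0),)])[0].round().astype(int); h=cv2.cvtColor(im,cv2.COLOR_BGR2HSV)
    x0,y0=q[0]-13,q[1]-12; print(n,"S at",x0,y0); print("\n".join(" ".join("%3d"%v for v in r) for r in h[y0:y0+20,x0:x0+20,1]))
E
python3 ang.py
```

```text
top ((0.185, -0.085, 0.008), (0.185, -0.055, 0.008)) [(np.float64(0.57), 60), (np.float64(0.565), 59), (np.float64(0.575), 56), (np.float64(0.56), 54), (np.float64(0.58), 53), (np.float64(0.555), 49)]
top ((0.185, 0.055, 0.008), (0.185, 0.085, 0.008)) [(np.float64(0.575), 101), (np.float64(0.57), 100), (np.float64(0.58), 95), (np.float64(0.565), 95), (np.float64(0.56), 90), (np.float64(0.585), 87)]
top S at 200 203
 49  49  42  16   9  92 159 167 170 167 168 164 145  58  24  14  14  12  14  11
 53  59  43  16  12  84 155 171 170 171 170 166 149  84  33  17  14  15  14  12
 55  57  48  25  27  85 159 165 164 162 165 170 154  95  37  16  12  15  12  14
 53  56  76 110 131 140 168 167 168 169 167 168 162 102  38  16  13  14  14  14
 65  69 127 182 204 202 164 168 172 163 172 174 165 127  41  13  16  12  14  12
 60  80 149 201 227 220 184 173 169 165 166 166 164 136  42  14  14   9  14  14
 58  81 160 208 210 219 192 174 166 171 165 163 153 124  43  17  14  11  17  14
 53  70 157 198 218 221 203 176 171 168 139 104  73  59  37  18  16  12  14  12
 58  70 153 200 218 230 213 180 172 148  
[... 2427 characters left out ...]
  51  52  52  51  49  44  40  38  36  37  35  36  37  38  39
 56  55  54  54  54  54  51  54  52  51  53  49  45  44  42  38  38  38  37  36
 41  45  50  53  51  50  50  50  50  51  51  53  52  51  41  26  32  38  37  36
 29  24  29  25  24  24  29  29  24  25  22  25  36  30  21  38  25  18  23  31
 53  53  49  47  46  46  38  38  38  54  50  51  34  38  61  67  67  59  49  26
 53  53  58  53  57  64  64  64  65  65  69  70  62  66  67  75  72  69  70  65
 53  58  54  58  57  58  62  65  66  69  69  67  71  70  71  67  72  69  75  67
 54  53  58  58  57  62  65  66  66  69  66  66  67  67  71  71  75  77  70  70
 54  55  54  54  58  58  64  65  68  70  70  67  67  70  71  67  72  73  70  70
```

```bash
python3 -m handwheel '[[0.3,0.08,0.3,0,1],[0.3,0.08,0.3,0,1],[0,0,0,0,1],[0,0,0,0,1]]'; python3 dots.py; python3 ang.py | grep -v '^ \|^[0-9]'
python3 - <<'E'
from ang import *
im=cv2.imread("pics/top_n.png"); h=cv2.cvtColor(im,cv2.COLOR_BGR2HSV)
print("\n".join(" ".join("%3d"%v for v in r) for r in h[202:222,200:218,1]))
im=cv2.imread("pics/side_n.png"); print("side V"); print("\n".join(" ".join("%3d"%v for v in r) for r in im[154:180,232:256,0]))
# shut calibration of white
for y in(.09,.094,.098): print(y,proj("top",[C(0,.165,y,0)])[0],"obs",t((100,292)),proj("side",[C(0,.165,y,0)])[0],"obs",s((30,150)))
E
```

```text
t: 32.42
tool_pos: [0.5763, 0.0623, 0.3962]
orientation: [-1.922, -2.483, 0.003]
force: [-9.4, -1.0, -0.6]
opening: 0.0105
gripper_force: 45.0
32.425 [0.57634383 0.06230858 0.39617325] [-9.41227548 -1.0398074  -0.64506271] 0.01049399268428821
bar ang 0.6547129844210651 0.15484353840791798
top red 30 203.93333333333334 210.03333333333333 pred [203.33103489 210.72502243] white pred .6/.724 [[213.7, 214.7], [211.5, 208.9]]
side red 14 238.35714285714286 160.78571428571428 pred [239.38380767 161.15517784] white pred .6/.724 [[242.6, 170.6], [245.3, 163.0]]
top ((0.185, -0.085, 0.008), (0.185, -0.055, 0.008)) [(np.float64(0.625), 51), (np.float64(0.63), 49), (np.float64(0.62), 49), (np.float64(0.635), 47), (np.float64(0.615), 46), (np.float64(0.64), 46)]
top ((0.185, 0.055, 0.008), (0.185, 0.085, 0.008)) [(np.float64(0.62), 95), (np.float64(0.615), 95), (np.float64(0.625), 93), (np.float64(0.61), 91), (np.float64(0.63), 88), (np.float64(0.605), 87)]
top S at 200 203
side ((0.185, -0.085, 0.008), (0.185, 0.085, 0.008)) [(np.float64(0.64), 94), (np.float64(0.645), 91), (np.float64(0.635), 8
[... 4180 characters left out ...]
  61  62  61  60  58  58  58  57  52  47  45  46  46  47
 60  61  63  63  63  61  62  62  61  61  61  60  61  60  60  58  57  56  52  48  45  45  45  45
 61  62  62  62  62  63  62  62  61  61  60  60  61  60  57  56  58  57  52  46  47  45  45  45
0.09 [221.07553371 228.42706873] obs [219.95454545454547, 228.13636363636363] [237.34226881 207.27189775] obs [235.7962962962963, 205.24074074074073]
0.094 [219.51406881 228.78360146] obs [219.95454545454547, 228.13636363636363] [236.12926052 206.81811997] obs [235.7962962962963, 205.24074074074073]
0.098 [217.95259962 229.14013845] obs [219.95454545454547, 228.13636363636363] [234.92078496 206.36599936] obs [235.7962962962963, 205.24074074074073]
```

In the side view the white dot now overlaps the red one from the lower right (red near (238.7,161.3), white near (242,165)). In the top view white is around (210.6,211.2) and red around (203.7,210.2). Every estimate says about 0.05–0.07 rad more is needed, so I'll step most of it.

```bash
python3 -m handwheel '[[0.33,0.08,0.25,0,1],[0.33,0.09,0.25,0,1],[0,0,0,0,1],[0,0,0,0,1]]'; python3 dots.py; python3 ang.py | grep -v '^ \|^[0-9]'
python3 - <<'E'
from ang import *
im=cv2.imread("pics/top_n.png"); h=cv2.cvtColor(im,cv2.COLOR_BGR2HSV)
print("\n".join(" ".join("%3d"%v for v in r) for r in h[202:220,200:218,1]))
im=cv2.imread("pics/side_n.png"); print("side B"); print("\n".join(" ".join("%3d"%v for v in r) for r in im[152:172,233:253,0]))
print("side S"); h=cv2.cvtColor(im,cv2.COLOR_BGR2HSV);print("\n".join(" ".join("%3d"%v for v in r) for r in h[152:172,233:253,1]))
E
```

```text
t: 33.02
tool_pos: [0.5831, 0.0641, 0.401]
orientation: [-1.922, -2.483, 0.002]
force: [-7.6, -1.5, -1.4]
opening: 0.0106
gripper_force: 45.0
33.025 [0.58305438 0.06406462 0.40099468] [-7.5982948  -1.54164464 -1.44249693] 0.010633544638592203
bar ang 0.7091303156076101 0.15527048410817104
top red 29 203.86206896551724 210.0344827586207 pred [203.33103489 210.72502243] white pred .6/.724 [[213.7, 214.7], [211.5, 208.9]]
side red 12 238.08333333333334 160.83333333333334 pred [239.38380767 161.15517784] white pred .6/.724 [[242.6, 170.6], [245.3, 163.0]]
top ((0.185, -0.085, 0.008), (0.185, -0.055, 0.008)) [(np.float64(0.675), 48), (np.float64(0.68), 48), (np.float64(0.67), 46), (np.float64(0.665), 46), (np.float64(0.685), 44), (np.float64(0.66), 44)]
top ((0.185, 0.055, 0.008), (0.185, 0.085, 0.008)) [(np.float64(0.67), 101), (np.float64(0.675), 99), (np.float64(0.68), 96), (np.float64(0.665), 96), (np.float64(0.66), 90), (np.float64(0.685), 85)]
top S at 200 203
side ((0.185, -0.085, 0.008), (0.185, 0.085, 0.008)) [(np.float64(0.695), 97), (np.float64(0.7), 93), (np.float64(0.69), 93)
[... 4294 characters left out ...]
 200 189 128  58  41  41  39  36  36  36  36  46  57  65  81
 44  43  48  92 148 177 179 123  66  49  52  46  45  41  37  36  38  38  37  46
 49  51  49  63  83  96 120 101  66  55  56  53  52  51  46  43  42  40  39  38
 48  49  47  47  49  50  66  65  60  57  58  55  59  56  51  49  47  47  44  42
 48  46  50  49  47  48  51  50  52  55  57  59  67  68  66  59  54  48  48  44
 49  47  49  49  49  49  51  50  49  49  52  55  66  77  74  66  63  59  52  48
 51  51  51  50  52  52  52  50  51  51  52  50  53  61  67  71  71  67  62  56
 54  51  52  52  52  51  52  50  51  49  51  47  52  47  32  43  64  71  76  64
 56  52  54  52  54  52  52  50  51  49  47  44  30  21  39  48  32  97 100  80
```

Relative to the red dot, white now sits within about 0.3 px of where it should in the top view (expected row 6.85, measured 6.6) and under 1 px in the side view. The edge-based guard and pointer angles agree too. Checking it holds still before handing in.

```bash
python3 -m handwheel '[[0,0,0,0,1],[0,0,0,0,1],[0,0,0,0,1],[0,0,0,0,1],[0,0,0,0,1],[0,0,0,0,1],[0,0,0,0,1],[0,0,0,0,1]]'; python3 dots.py; python3 ang.py | grep 'side ((\|top (('; python3 - <<'E'
from h import *
h=cv2.cvtColor(cv2.imread("pics/side_n.png"),cv2.COLOR_BGR2HSV)
m=((h[...,0]>20)&(h[...,0]<36)&(h[...,1]>170))[200:290,310:390]; ys,xs=np.nonzero(m); print("key",len(xs),xs.min()+310,xs.max()+310,ys.min()+200,ys.max()+200)
E
```

```text
t: 34.12
tool_pos: [0.583, 0.0641, 0.401]
orientation: [-1.922, -2.483, 0.002]
force: [-7.9, -1.4, -2.8]
opening: 0.0107
gripper_force: 45.0
34.125 [0.58300884 0.06407756 0.40099901] [-7.88955972 -1.44069582 -2.83835813] 0.010749510386269989
bar ang 0.708917443700438 0.15529486386139843
top red 30 203.93333333333334 210.03333333333333 pred [203.33103489 210.72502243] white pred .6/.724 [[213.7, 214.7], [211.5, 208.9]]
side red 12 238.08333333333334 160.83333333333334 pred [239.38380767 161.15517784] white pred .6/.724 [[242.6, 170.6], [245.3, 163.0]]
top ((0.185, -0.085, 0.008), (0.185, -0.055, 0.008)) [(np.float64(0.675), 48), (np.float64(0.68), 48), (np.float64(0.67), 47), (np.float64(0.685), 45), (np.float64(0.665), 44), (np.float64(0.69), 41)]
top ((0.185, 0.055, 0.008), (0.185, 0.085, 0.008)) [(np.float64(0.67), 99), (np.float64(0.675), 99), (np.float64(0.68), 96), (np.float64(0.665), 95), (np.float64(0.66), 88), (np.float64(0.685), 83)]
side ((0.185, -0.085, 0.008), (0.185, 0.085, 0.008)) [(np.float64(0.695), 98), (np.float64(0.7), 93), (np.float64(0.69), 93), (np.float64(0.705), 82), (np.float64(0.685), 77), (np.float64(0.655), 67)]
side ((0.185, -0.088, 0.008), (0.1, -0.088, 0.008)) [(np.float64(0.69), 35), (np.float64(0.685), 34), (np.float64(0.695), 34), (np.float64(0.68), 32), (np.float64(0.7), 31), (np.float64(0.675), 29)]
side ((0.185, -0.088, 0), (0.1, -0.088, 0)) [(np.float64(0.75), 33), (np.float64(0.74), 33), (np.float64(0.745), 32), (np.float64(0.535), 32), (np.float64(0.53), 32), (np.float64(0.525), 32)]
key 330 336 354 224 247
```

```bash
python3 -c "
from plant import job
print(job.close_job())"
```

```text
the job is handed in; nothing more can be done
None
```

I handed the job in at about 34 s: the yellow key is fully home and released, and the arm is holding the guard steady with its white dot level with the red pointer dot, to about 0.02 rad by the camera pictures.

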